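Swing the bench magnifier over the wing nut

TASK

Swing the bench magnifier round on its stand until its lens is centred over the wing nut at the tip of the triangular strip frame, and leave it standing there for the inspection. Leave the frame where it lies.

Things in the scene. Friction and masses are not known exactly. Their poses are not given: they have to be found in the camera images.
- stand: Magnifier stand, fixed to the table: dark round foot 110 mm across, 22 mm high, with an upright steel post, hub top 178 mm above the table. Origin at the table surface in the middle of the foot, on the arm's vertical swing axis; z up. A straight double beam of two stacked strips with no wing nut lies on the other side of the stand from the frame: it is not the one.
- magnifier (a joint): Angle of the magnifier's level swing arm about the vertical post, rad. At 0 the arm points along the stand's own -x axis (roughly towards the robot); it grows anticlockwise seen from above, range -1.9 to 1.9. The joint is stiff: it takes about 0.45 N m to turn (about 2 to 3 N at the knob) and stays where it is left, with no spring back.
- lens (a point): Centre of the round lens, 170 mm from the swing axis; white rim 86 mm across, 150 to 163 mm above the table, carried by a 16 mm wide bar. An upright round black knob to hold, 24 mm in diameter, stands beyond it on the same line from the post: its axis is 225 mm from the swing axis, and it reaches from 160 mm (flat tab under it) to 206 mm above the table, with free space around.
- frame: Loose flat triangle of three perforated brown board strips (34 mm wide, 16 mm thick), about 185 mm long, 110 mm wide. A steel wing nut on an upright bolt (top 74 mm above the table) sits at its narrow tip. Origin on the table under the wing nut, z up; the frame extends along its own -x. The tip lies within 10 mm of the circle the lens centre travels, on either side of the stand.
Things that resemble listed ones, but are neither listed nor needed, are in the scene too. There is more than one size of the frame; the job needs the larger.

How it is judged:
At the end, for the whole second after the job is handed in: The lens centre is over the frame's wing nut to within 20 mm (seen from above), the arm is at rest there, and the frame lies within 15 mm of where it was (horizontal distance between lens and frame below 0.02 m and velocity of joint magnifier between -0.03 and 0.03 rad/s and distance of frame from where it was at the start of the episode below 0.015 m); the robot touches nothing.
It fails at once if the triangular frame is shifted by more than 15 mm (distance of frame from where it was at the start of the episode above 0.015 m).
It also fails if it takes over 35 s, if anything falls off the work surface, if the arm or the gripper's body presses on something with over 40 N, if the wrist force passes 120 N, or if a joint passes its speed limit or range.

ROBOT

A 6-joint arm with a two-finger parallel gripper is mounted at the origin on the work surface. World frame = base frame: x ahead of the robot, y to its left, z up, the work surface at z = 0. Lengths are in m, angles in rad, forces in N, time in s.
With the tool pointing down it reaches from about 0.35 to 0.925 m from the base axis. Payload 6.4 kg.
Tool frame: the origin (TCP) lies midway between the tips of the shut fingers; the grasp point (between the pads) lies 19 mm behind it; z points along the fingers, y is the direction in which the jaws open and shut (so a half turn about z gives the same grasp; the last joint's range is limited). The gripper opens to 94 mm and grips with 3 to 60 N. Pads are 16 mm wide; open, the fingers measure 119 mm over their backs; the gripper's body (75 mm by 177 mm) begins 78 mm behind the grasp point.
Start: joints at [0.95, 0.245, 1.558, -0, 1.339, -0.174], TCP at [0.281, 0.586, 0.169] pointing down, gripper open.
Joint ranges: [-3.13, 3.13], [-1.02, 2.26], [0.13, 2.54], [-0.95, 4.09], [0.21, 2.88], [-2.74, 2.74]. Speed limits (rad/s): [2.57, 2.57, 3.14, 3.14, 3.14, 3.14].

INTERFACE

Orientations are given as a unit quaternion [w, x, y, z].
In Python, from workcell import r gives the robot as it stands. The module is installed in compiled form; this text tells all that it offers.
- The arm moves only by the tool carry_out, never from a script. Its argument "deltas" is a list of rows, each a list of 3 entries, a list of its own where there are three numbers: the shift along the tool's x, y, z in m, then the turn about the tool's z in degrees, then the opening, from 0 (shut) to 1 (fully open). A call has exactly 8 rows; each row is the pose to reach, as a shift and turn from the pose commanded when the call began, along the tool's axes at that moment; what a row does not reach only later rows make up. A row lasts 1/12 s, in which the tool goes at most 41.7 mm and 7.16 degrees, less where a joint would pass 70% of its speed; a pose out of reach is approached as far as the arm can. A call with a gripper value outside its range is refused whole. The fingers move at their own pace and stop on an object; "force" is the grip in N (left out, the last holds). Time passes only in rows, so rows that repeat a pose let the fingers close, or fill a call up. It gives the time, the measured TCP pose, the force and the opening at its end, in the units of the state.
- r.observe(): the state, without advancing time (a new reading comes with each control period).
- r.get_image(name): name is "scene" or "side" or "wrist"; returns a dict with "image" (384x512x3 uint8, red, green, blue), "range_z" (384x512 float32, m along the optical axis (not along the pixel's ray), 0 where there is no reading), "vertical_fov" (degrees; the focal length in pixels is half the picture's height over the tangent of half this angle, whatever the lens; pixels are square), "cx", "cy" (the principal point, pixels), "dist" ([k1, k2, p1, p2, k3] as OpenCV has them; the pictures are not rectified), "world_from_camera" (4x4, takes a point from camera to world coordinates). Camera axes: x right, y down, z forward; pixel columns grow to the right and rows downward; lengths in m; the calibration is good to about 2 mm. A picture is of the moment at which its call begins.
- r.close_job(): hands the job in, once; it reports no verdict.
Trained networks look in a picture, given as the dict that the camera call returned (one of the last four; its "shot" number tells which), for a name from the list of things; names that differ only in an ending like _2 or _b are one class to them, and where a whole thing is asked for, a point or a joint stands for the part that bears it (a point fixed in the world has none). Each returns a list of dicts, best first, with "p" (0 to 1); they miss things now and then, are a little off and sometimes report something else, mostly with a low value. They report only what shows in the picture. A call takes as long as a camera call. They do not tell look-alikes from the thing itself.
- r.search_frame(picture, target): "position" ([x, y, z] in m, in world coordinates, good to about 4 mm: the middle of the surface that is visible of it).
- r.cut_out(picture, target): "region" (384x512 bool, what is visible of it).
- r.landmark_of(picture, target): "position" ([x, y, z] in m, in world coordinates, good to about 4 mm: a listed point, or the origin of a listed thing).
The state is a dict: "time_s": time; "q": joint angles; "dq": joint speeds; "tau": joint torques, N m; "position": TCP position; "tool_rot": TCP orientation; "force": force on the tool from outside, world axes, zero at the start; "wrist_torque": the same for the moment, N m; "width": finger opening in m.
Only numpy, scipy, OpenCV 4.12 (cv2) and the standard library are available. Lean on these libraries where they do the work, as an engineer would, in place of code of your own. Each camera call takes 0.05 s, during which the arm holds its last target. There are 200 camera calls.

## Working session

There is one attempt and no reset: what is moved stays moved. The work goes in short steps, Python scripts to look and compute and a tool call to move; the robot and the scene stay as the last step left them, time stands still between calls to the robot, and variables do not carry over. Pictures are saved under pics/ and viewed, about 8 in all and at most 12, crops included, and the job is handed in when it is done.

Besides the shell and the picture viewer there is one more tool, called after "Request:" as name(argument=value, ...) on one line, values as JSON. carry_out: Moves the arm, as the interface text tells. Its arguments: {"type":"object","properties":{"deltas":{"type":"array"},"force":{"type":"number"}},"required":["deltas"]}

```bash
mkdir -p pics
cat > h.py <<'E'
from workcell import r
import cv2, numpy as np
def shot(n,f=None):
    p=r.get_image(n)
    if f: cv2.imwrite('pics/'+f,p['image'][...,::-1])
    return p
E
python3 - <<'E'
from h import *
for n in ["scene","side"]:
    p=shot(n,n+'0.png')
    for t in ["stand","magnifier","lens","frame"]:
        for k in ("landmark_of","search_frame"):
            try: print(n,t,k,[(np.round(d['position'],3).tolist(),round(d['p'],2)) for d in getattr(r,k)(p,t)])
            except Exception as e: print(n,t,k,e)
s=r.observe(); print(s['time_s'],s['position'],s['tool_rot'],s['width'])
E
```

```text
scene stand landmark_of [([0.649, 0.04, 0.005], 0.92)]
scene stand search_frame [([0.637, 0.074, 0.152], 0.8)]
scene magnifier landmark_of it knows: frame, lens, stand
scene magnifier search_frame [([0.519, 0.1, 0.165], 0.88)]
scene lens landmark_of [([0.495, 0.113, 0.156], 0.83)]
scene lens search_frame [([0.516, 0.097, 0.163], 0.87)]
scene frame landmark_of [([0.332, 0.222, -0.004], 0.94)]
scene frame search_frame [([0.258, 0.226, 0.026], 0.64), ([0.526, 0.218, 0.036], 0.58)]
side stand landmark_of [([0.651, 0.041, 0.001], 0.63)]
side stand search_frame [([0.604, 0.063, 0.153], 0.94)]
side magnifier landmark_of it knows: frame, lens, stand
side magnifier search_frame [([0.504, 0.1, 0.161], 0.86)]
side lens landmark_of [([0.498, 0.111, 0.153], 0.58)]
side lens search_frame [([0.507, 0.096, 0.16], 0.72)]
side frame landmark_of [([0.334, 0.226, -0.003], 0.67), ([0.612, 0.203, 0.003], 0.56)]
side frame search_frame [([0.479, 0.198, 0.032], 0.96), ([0.25, 0.211, 0.022], 0.91)]
0.8 [0.28087135 0.58619853 0.16857621] [2.36066893e-06 2.21564490e-01 9.75145721e-01 1.08581075e-05] 0.09413996417140054
```

```bash
cd pics; python3 -c "
import cv2;a=cv2.imread('scene0.png');b=cv2.imread('side0.png');cv2.imwrite('a.png',cv2.resize(cv2.vconcat([a,b]),(400,600))) "; ls
```

```text
a.png
scene0.png
side0.png
```

View pics/scene0.png

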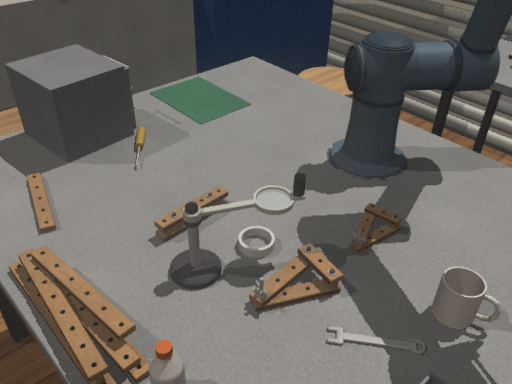

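View pics/side0.png

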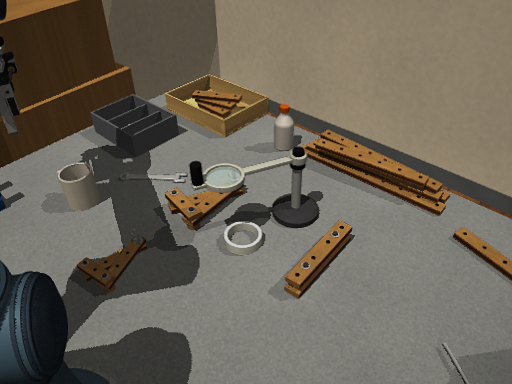

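The scene view shows the larger frame next to the stand, with its wing nut at about (262,288). The magnifier's lens is at (273,199) and its knob at (299,184). The small frame at (378,228) is the look-alike, since it is far from the lens circle. Next I'll refine these positions from the depth cloud.

```bash
cat >> h.py <<'E'
def cloud(p):
    h,w=p['range_z'].shape; f=h/2/np.tan(np.radians(p['vertical_fov'])/2)
    K=np.array([[f,0,p['cx']],[0,f,p['cy']],[0,0,1.]])
    u,v=np.meshgrid(np.arange(w),np.arange(h))
    n=cv2.undistortPoints(np.stack([u,v],-1).reshape(-1,1,2).astype(float),K,np.array(p['dist'],float))[:,0]
    z=p['range_z'].reshape(-1); P=np.c_[n*z[:,None],z]
    T=np.array(p['world_from_camera']); W=P@T[:3,:3].T+T[:3,3]
    W[z==0]=9; return W.reshape(h,w,3)
def circ(xy):
    from scipy.optimize import least_squares
    return least_squares(lambda c:np.hypot(*(xy-c[:2]).T)-c[2],[*xy.mean(0),.03],loss='soft_l1',f_scale=.002).x
E
python3 - <<'E'
from h import *
for n in ["scene","side"]:
    p=shot(n); W=cloud(p).reshape(-1,3); I=p['image'].reshape(-1,3).astype(int)
    def sel(c,rad,z0,z1): return (np.hypot(W[:,0]-c[0],W[:,1]-c[1])<rad)&(W[:,2]>z0)&(W[:,2]<z1)
    for nm,c,rad,z0,z1 in [("knob",(.446,.136),.04,.172,.215),("hub",(.65,.041),.03,.165,.2),("post",(.65,.041),.03,.04,.14),("foot",(.65,.041),.065,.018,.027),("nut",(.612,.203),.035,.045,.085),("lens",(.496,.112),.06,.14,.17)]:
        m=sel(c,rad,z0,z1); X=W[m]
        if len(X)<4: print(n,nm,len(X)); continue
        print(n,nm,len(X),X.mean(0).round(4),((X.min(0)+X.max(0))/2).round(4),X.min(0).round(3),X.max(0).round(3), circ(X[:,:2]).round(4))
        if nm=="nut": print(X[X[:,2]>X[:,2].max()-.012].round(3).tolist()[:12])
        if nm=="lens":
            k=m&(I.min(1)>150); print('white',k.sum(),circ(W[k][:,:2]).round(4), W[k][:,2].mean())
    print([(np.round(d['position'],3).tolist(),round(d['p'],2)) for t in("stand","lens","frame") for d in r.landmark_of(p,t)])
E
```

```text
scene knob 225 [0.4516 0.1407 0.1936] [0.4481 0.1364 0.1908] [0.436 0.123 0.172] [0.46  0.15  0.209] [0.4481 0.1379 0.0096]
scene hub 218 [0.6541 0.0468 0.1729] [0.6523 0.0437 0.173 ] [0.634 0.026 0.165] [0.671 0.062 0.181] [0.6523 0.044  0.0114]
scene post 370 [0.6555 0.0493 0.0901] [0.6536 0.0475 0.09  ] [0.64  0.036 0.04 ] [0.667 0.059 0.14 ] [0.6511 0.0426 0.0105]
scene foot 1107 [0.6554 0.0501 0.0224] [0.6529 0.0444 0.0225] [ 0.601 -0.009  0.018] [0.705 0.098 0.027] [0.6511 0.0439 0.0368]
scene nut 110 [0.6119 0.2054 0.056 ] [0.6105 0.2048 0.0605] [0.602 0.182 0.045] [0.619 0.228 0.076] [-1.8761  0.6388  2.5257]
[[0.611, 0.201, 0.076], [0.608, 0.201, 0.075], [0.607, 0.203, 0.075], [0.612, 0.203, 0.076], [0.609, 0.202, 0.073], [0.608, 0.204, 0.074], [0.607, 0.205, 0.074], [0.612, 0.202, 0.072], [0.611, 0.204, 0.074], [0.61, 0.206, 0.075], [0.608, 0.207, 0.074], [0.615, 0.203, 0.072]]
scene lens 1111 [0.4996 0.1166 0.1603] [0.5014 0.1144 0.1599] [0.449 0.071 0.15 ] [0.554 0.158 0.17 ] [0.5001 0.1172 0.0359]
white 683 [0.5009 0.1119 0.0278] 0.16071124320986732
[([0.652, 0.044, 0.00
[... 211 characters left out ...]
0.1334 0.0095]
side hub 193 [0.6437 0.0391 0.1732] [0.6459 0.0413 0.1735] [0.624 0.022 0.165] [0.668 0.06  0.182] [0.6472 0.0412 0.0118]
side post 328 [0.6425 0.0373 0.0898] [0.6444 0.0388 0.0899] [0.634 0.026 0.04 ] [0.655 0.052 0.14 ] [0.649  0.0422 0.0106]
side foot 880 [0.6406 0.0356 0.0232] [0.6478 0.0426 0.0225] [ 0.596 -0.009  0.018] [0.7   0.094 0.027] [0.6461 0.0397 0.0379]
side nut 0
side lens 1110 [0.4935 0.1094 0.161 ] [0.4943 0.1122 0.1601] [0.438 0.069 0.151] [0.551 0.155 0.17 ] [0.4926 0.1091 0.0358]
white 622 [0.4969 0.1056 0.0286] 0.1615646252468527
[([0.649, 0.042, -0.001], 0.87), ([0.499, 0.112, 0.158], 0.58), ([0.335, 0.228, -0.002], 0.91), ([0.612, 0.202, -0.001], 0.62)]
```

Request:
carry_out(deltas=[[[0, 0, -0.035], 0, 1], [[0, 0, -0.07], 0, 1], [[-0.02, -0.02, -0.1], 0, 1], [[-0.045, -0.045, -0.11], 0, 1], [[-0.07, -0.07, -0.11], 0, 1], [[-0.095, -0.095, -0.11], 0, 1], [[-0.12, -0.12, -0.11], 0, 1], [[-0.145, -0.145, -0.11], 0, 1]], force=20)

```text
time_s: 1.87
position: [0.3491, 0.3913, 0.2787]
tool_rot: [0.0, 0.221, 0.975, 0.0]
force: [0.6, -0.2, -0.5]
width: 0.0938
```

Request:
carry_out(deltas=[[[-0.025, -0.025, 0], 0, 1], [[-0.05, -0.05, 0], 0, 1], [[-0.075, -0.075, 0], 0, 1], [[-0.1, -0.1, 0], 0, 1], [[-0.13, -0.125, 0], 0, 1], [[-0.155, -0.15, 0], 0, 1], [[-0.18, -0.17, 0], 0, 1], [[-0.199, -0.189, 0], 0, 1]])

```text
time_s: 2.53
position: [0.4475, 0.1343, 0.2788]
tool_rot: [0.0, 0.222, 0.975, 0.0]
force: [0.7, 0.1, -0.4]
width: 0.094
```

Run:
```python
from h import *
s=r.observe(); print(s['time_s'],s['position'],s['tool_rot'],s['q'],s['force'])
p=shot('wrist','w1.png'); W=cloud(p).reshape(-1,3)
for nm,c,rad,z0,z1 in [("knob",(.446,.136),.03,.198,.215),("knobside",(.446,.136),.03,.17,.198)]:
    X=W[(np.hypot(W[:,0]-c[0],W[:,1]-c[1])<rad)&(W[:,2]>z0)&(W[:,2]<z1)]
    if len(X): print(nm,len(X),X.mean(0),(X.min(0)+X.max(0))/2,circ(X[:,:2]))
```

```text
2.5333 [0.44745492 0.13428012 0.27878479] [4.02216029e-04 2.22201561e-01 9.75000668e-01 3.25243610e-05] [ 4.82306706e-02 -2.74001946e-01  1.87248350e+00 -1.53762304e-04
  1.54231881e+00 -1.07441750e+00] [ 0.73095396  0.06546993 -0.43888387]
knob 416 [0.44485166 0.13715779 0.20591453] [0.44547471 0.13675843 0.20343057] [0.44492777 0.13711711 0.00831072]
knobside 93 [0.43678027 0.14036058 0.18486123] [0.44074967 0.13734756 0.18444191] [0.4457261  0.13669136 0.01176167]
```

View pics/w1.png

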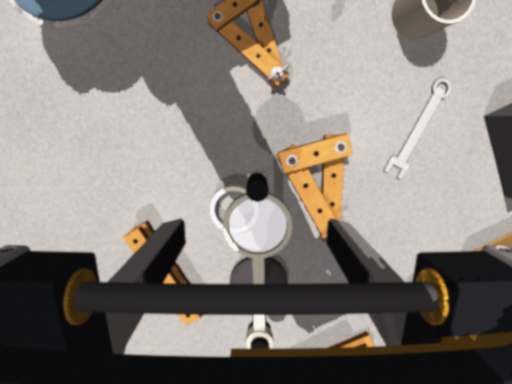

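The wrist view shows the knob at (257,187), centred between the open fingers. The finger gap is clear, so I'll descend and grip.

Request:
carry_out(deltas=[[[0.003, 0.001, 0.015], 0, 1], [[0.003, 0.001, 0.03], 0, 1], [[0.003, 0.001, 0.045], 0, 1], [[0.003, 0.001, 0.06], 0, 1], [[0.003, 0.001, 0.075], 0, 1], [[0.003, 0.001, 0.09], 0, 1], [[0.003, 0.001, 0.1], 0, 1], [[0.003, 0.001, 0.106], 0, 1]])

```text
time_s: 3.25
position: [0.4437, 0.1387, 0.1712]
tool_rot: [-0.001, 0.221, 0.975, -0.0]
force: [-0.6, -0.6, 0.3]
width: 0.0942
```

Request:
carry_out(deltas=[[[0, 0, 0], 0, 0.4], [[0, 0, 0], 0, 0.35], [[0, 0, 0], 0, 0.3], [[0, 0, 0], 0, 0.2], [[0, 0, 0], 0, 0.15], [[0, 0, 0], 0, 0.15], [[0, 0, 0], 0, 0.15], [[0, 0, 0], 0, 0.15]], force=20)

```text
time_s: 3.92
position: [0.4446, 0.1386, 0.1727]
tool_rot: [0.0, 0.222, 0.975, 0.0]
force: [0.1, 0.4, 0.2]
width: 0.0438
```

Run:
```python
from h import *
s=r.observe(); print(s['time_s'],s['position'],s['tool_rot'],s['width'],s['q'],s['force'])
S=np.array([.650,.0425]);N=np.array([.611,.203]);k=s['position'][:2]-S
a0=np.arctan2(k[1],k[0]); a1=np.arctan2(*(N-S)[::-1]); R=np.hypot(*k)
w,x,y,z=s['tool_rot'];Rx=np.array([[1-2*(y*y+z*z),2*(x*y-z*w)],[2*(x*y+z*w),1-2*(x*x+z*z)]])
print(R,np.degrees(a0),np.degrees(a1))
# rows for 16 steps, in two calls of 8; second in tool axes after first turn
for c in range(2):
    b0=a0+(a1-a0)*c/2; t=-(b0-a0) ; yaw=np.arctan2(Rx[1,0],Rx[0,0])+(b0-a0)
    X=np.array([np.cos(yaw),np.sin(yaw)]);Y=np.array([X[1],-X[0]])
    for i in range(1,9):
        b=b0+(a1-a0)/16*i; d=R*np.array([np.cos(b)-np.cos(b0),np.sin(b)-np.sin(b0)])
        print([[round(d@X,4),round(d@Y,4),0],round(np.degrees(b0-b),1)])
```

```text
3.9167 [0.44458049 0.13855331 0.1726994 ] [1.12341849e-04 2.21549812e-01 9.75149049e-01 3.08265866e-05] 0.0437639400733789 [ 5.78895904e-02 -2.08224753e-01  2.00988874e+00 -3.22754611e-06
  1.33969570e+00 -1.06609901e+00] [0.13997783 0.41017993 0.15861044]
0.2267673095041773 154.93940442314442 103.65764250581216
[[np.float64(-0.0002), np.float64(0.0127), 0], np.float64(3.2)]
[[np.float64(-0.0012), np.float64(0.0253), 0], np.float64(6.4)]
[[np.float64(-0.0028), np.float64(0.0379), 0], np.float64(9.6)]
[[np.float64(-0.0052), np.float64(0.0504), 0], np.float64(12.8)]
[[np.float64(-0.0082), np.float64(0.0627), 0], np.float64(16.0)]
[[np.float64(-0.0119), np.float64(0.0748), 0], np.float64(19.2)]
[[np.float64(-0.0163), np.float64(0.0867), 0], np.float64(22.4)]
[[np.float64(-0.0214), np.float64(0.0983), 0], np.float64(25.6)]
[[np.float64(-0.0002), np.float64(0.0127), 0], np.float64(3.2)]
[[np.float64(-0.0012), np.float64(0.0253), 0], np.float64(6.4)]
[[np.float64(-0.0028), np.float64(0.0379), 0], np.float64(9.6)]
[[np.float64(-0.0052), np.float64(0.0504), 0], np.float64(12.8)]
[[np.float64(-0.0082), np.float64(0.0627), 0], np.float64(16.0)]
[[np.float64(-0.0119), np.float64(0.0748), 0], np.float64(19.2)]
[[np.float64(-0.0163), np.float64(0.0867), 0], np.float64(22.4)]
[[np.float64(-0.0214), np.float64(0.0983), 0], np.float64(25.6)]
```

Request:
carry_out(deltas=[[[0, 0, 0], 0, 0.1], [[0, 0, 0], 0, 0.1], [[0, 0, 0], 0, 0.1], [[0, 0, 0], 0, 0.1], [[0, 0, 0], 0, 0.1], [[0, 0, 0], 0, 0.1], [[0, 0, 0], 0, 0.1], [[0, 0, 0], 0, 0.1]], force=20)

```text
time_s: 4.58
position: [0.4445, 0.1386, 0.1726]
tool_rot: [-0.0, 0.222, 0.975, -0.0]
force: [0.5, -0.4, -0.5]
width: 0.0098
```

Run:
```python
from h import *
s=r.observe(); print(s['position'],s['width'],s['force'])
a=shot('scene');b=shot('side');w=shot('wrist')
I=np.hstack([cv2.resize(a['image'][120:270,200:400],(400,300)),cv2.resize(b['image'][110:260,120:320],(400,300))])
I=np.vstack([I,np.hstack([cv2.resize(w['image'],(400,300)),np.zeros((300,400,3),np.uint8)])])
cv2.imwrite('pics/c3.png',I[...,::-1])
for n,p in(('scene',a),('side',b)): print(n,[(np.round(d['position'],3).tolist(),round(d['p'],2)) for d in r.landmark_of(p,'lens')])
```

```text
[0.44448995 0.13855411 0.17255461] 0.009835669270823228 [ 0.45059388 -0.35671811 -0.47970762]
scene [([0.494, 0.109, 0.155], 0.88)]
side [([0.496, 0.113, 0.157], 0.89)]
```

View pics/c3.png

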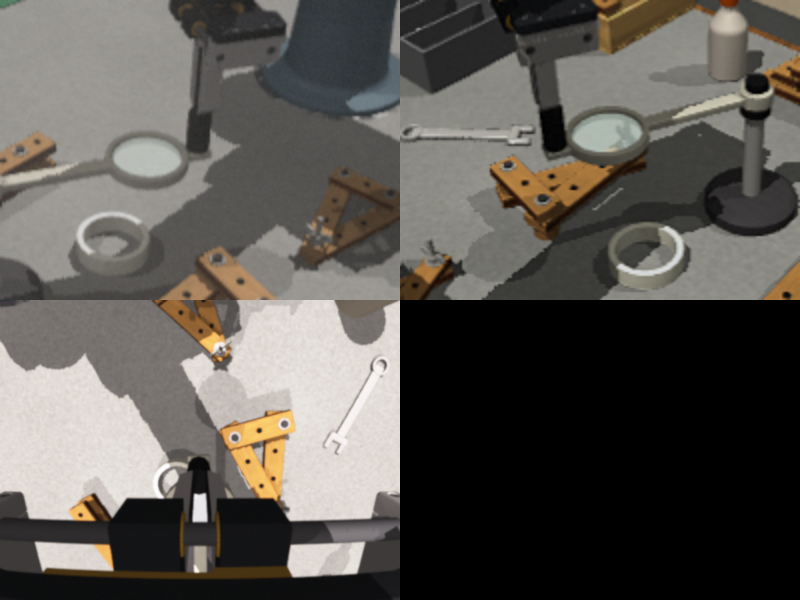

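Run:
```python
from h import *
w=shot('wrist');a=shot('scene')
I=np.hstack([cv2.resize(w['image'][180:330,190:320],(520,600),interpolation=cv2.INTER_CUBIC),cv2.resize(a['image'][150:210,275:303],(280,600),interpolation=cv2.INTER_CUBIC)])
I=np.clip(I.astype(float)*1.6+15,0,255).astype(np.uint8)
cv2.imwrite('pics/c4.png',I[...,::-1])
W=cloud(w)
for v in range(196,290,8): print(v,[tuple(np.round(W[v,u],3)) for u in (244,250,256,262,268)])
```

```text
196 [(np.float64(0.463), np.float64(0.112), np.float64(0.001)), (np.float64(0.467), np.float64(0.119), np.float64(-0.001)), (np.float64(0.471), np.float64(0.127), np.float64(-0.0)), (np.float64(0.474), np.float64(0.135), np.float64(0.001)), (np.float64(0.478), np.float64(0.142), np.float64(0.001))]
204 [(np.float64(0.435), np.float64(0.133), np.float64(0.161)), (np.float64(0.435), np.float64(0.139), np.float64(0.172)), (np.float64(0.436), np.float64(0.143), np.float64(0.174)), (np.float64(0.44), np.float64(0.147), np.float64(0.168)), (np.float64(0.444), np.float64(0.15), np.float64(0.159))]
212 [(np.float64(0.434), np.float64(0.134), np.float64(0.188)), (np.float64(0.434), np.float64(0.139), np.float64(0.194)), (np.float64(0.436), np.float64(0.143), np.float64(0.196)), (np.float64(0.439), np.float64(0.147), np.float64(0.191)), (np.float64(0.449), np.float64(0.148), np.float64(0.165))]
220 [(np.float64(0.432), np.float64(0.137), np.float64(0.215)), (np.float64(0.436), np.float64(0.139), np.float64(0.206)), (np.float64(0.437), np.float64(0.143), np.float64(0.207)), (np.float64(0.44), n
[... 1782 characters left out ...]
64(0.495), np.float64(0.121), np.float64(0.158)), (np.float64(0.439), np.float64(0.148), np.float64(0.274))]
276 [(np.float64(0.435), np.float64(0.138), np.float64(0.28)), (np.float64(0.497), np.float64(0.108), np.float64(0.159)), (np.float64(0.5), np.float64(0.113), np.float64(0.159)), (np.float64(0.503), np.float64(0.117), np.float64(0.158)), (np.float64(0.44), np.float64(0.147), np.float64(0.279))]
284 [(np.float64(0.417), np.float64(0.148), np.float64(0.32)), (np.float64(0.417), np.float64(0.15), np.float64(0.321)), (np.float64(0.418), np.float64(0.152), np.float64(0.32)), (np.float64(0.419), np.float64(0.153), np.float64(0.321)), (np.float64(0.42), np.float64(0.155), np.float64(0.321))]
```

View pics/c4.png

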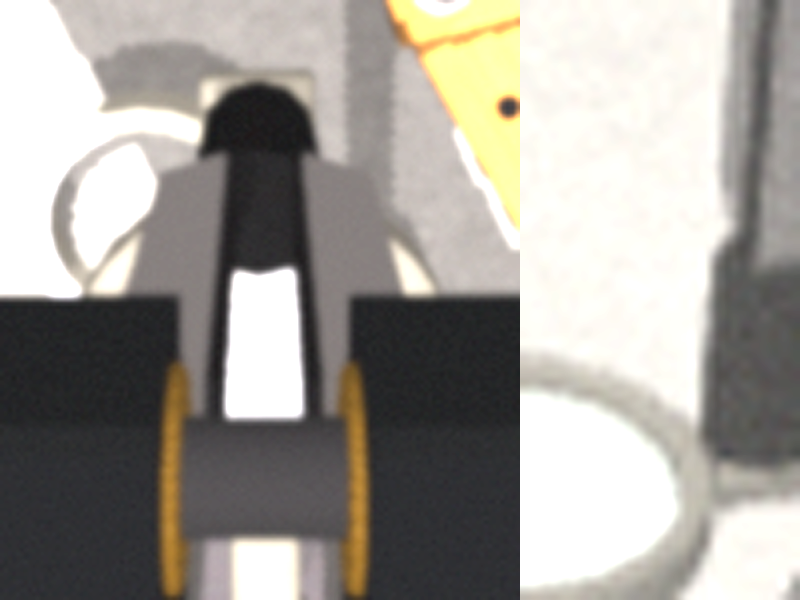

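The fingers shut to 10 mm on a 24 mm knob, and the picture suggests the tips end just above it. I'll open again and measure where the tips really are.

Request:
carry_out(deltas=[[[0, 0, 0], 0, 0.8], [[0, 0, 0], 0, 0.8], [[0, 0, 0], 0, 0.8], [[0, 0, 0], 0, 0.8], [[0, 0, 0], 0, 0.8], [[0, 0, 0], 0, 0.8], [[0, 0, 0], 0, 0.8], [[0, 0, 0], 0, 0.8]])

```text
time_s: 5.6
position: [0.4445, 0.1385, 0.1726]
tool_rot: [0.0, 0.222, 0.975, -0.0]
force: [-0.2, -1.2, -0.5]
width: 0.0593
```

Run:
```python
from h import *
s=r.observe(); print(s['time_s'],s['position'],s['width'])
c=s['position'][:2]; X=np.array([-.9018,.4321]);Y=np.array([.4321,.9018])
for n in('wrist','scene','side'):
    p=shot(n);W=cloud(p).reshape(-1,3); d=W[:,:2]-c; x=d@X;y=d@Y
    for sg in(1,-1):
        m=(abs(x)<.02)&(sg*y>.025)&(sg*y<.07)&(W[:,2]>.12)&(W[:,2]<.3)
        if m.sum()>5: print(n,sg,m.sum(),'zmin',np.sort(W[m,2])[[0,3,10 if m.sum()>10 else 3]],'x',x[m].min(),x[m].max(),'y',y[m].min(),y[m].max())
    if n=='scene': a=p['image']
    if n=='side': b=p['image']
I=np.hstack([cv2.resize(a[120:240,220:320],(400,480)),cv2.resize(b[110:230,130:230],(400,480))])
cv2.imwrite('pics/c5.png',np.clip(I.astype(float)*1.5,0,255).astype(np.uint8)[...,::-1])
```

```text
5.6 [0.44450468 0.13854038 0.17256863] 0.05930144687263458
wrist 1 2455 zmin [0.20875853 0.20998738 0.21103627] x -0.008971690957372599 0.011333754162521349 y 0.029446815180999827 0.042451035260899474
wrist -1 2447 zmin [0.20947528 0.21038437 0.2113649 ] x -0.009161393328058792 0.011472138099175059 y -0.04177969919411151 -0.02883256933193529
scene 1 326 zmin [0.21231795 0.21354026 0.21819229] x -0.011085571842262708 0.010059754449941633 y 0.03299768533847277 0.04765570684284686
scene -1 291 zmin [0.20947046 0.2110468  0.21308528] x -0.010836921556451936 0.010509929546592568 y -0.045790530735799896 -0.026362382698598467
side 1 91 zmin [0.21134267 0.21273778 0.21520306] x -0.004178350425738879 0.010324714600703567 y 0.03044102637520422 0.043459766430996735
side -1 380 zmin [0.21173749 0.21414494 0.21927347] x -0.009756433086268444 0.009886427982140213 y -0.04948298880364736 -0.03455591934181099
```

View pics/c5.png

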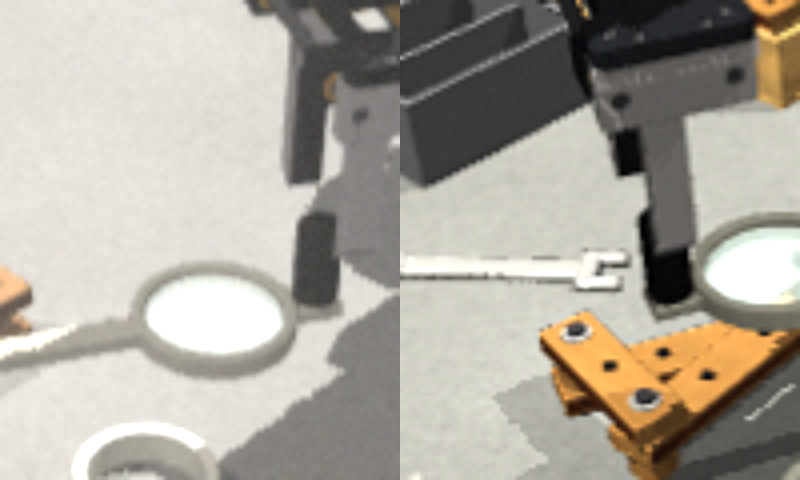

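All three cameras put the finger tips at z ≈ 0.210 while the TCP reports 0.173, so the real tips are about 37 mm higher than reported. I'll go by the cameras and descend a further 36 mm, slowly and watching the force.

Request:
carry_out(deltas=[[[-0.001, 0, 0.005], 0, 0.7], [[-0.001, 0, 0.01], 0, 0.7], [[-0.001, 0, 0.015], 0, 0.7], [[-0.001, 0, 0.02], 0, 0.7], [[-0.001, 0, 0.025], 0, 0.7], [[-0.001, 0, 0.03], 0, 0.7], [[-0.001, 0, 0.034], 0, 0.7], [[-0.001, 0, 0.036], 0, 0.7]])

```text
time_s: 6.42
position: [0.445, 0.1381, 0.1357]
tool_rot: [-0.001, 0.222, 0.975, -0.0]
force: [-0.3, 0.6, -0.7]
width: 0.0658
```

Request:
carry_out(deltas=[[[0, 0, 0], 0, 0.1], [[0, 0, 0], 0, 0.1], [[0, 0, 0], 0, 0.1], [[0, 0, 0], 0, 0.1], [[0, 0, 0], 0, 0.1], [[0, 0, 0], 0, 0.1], [[0, 0, 0], 0, 0.1], [[0, 0, 0], 0, 0.1]], force=20)

```text
time_s: 7.08
position: [0.4454, 0.138, 0.1367]
tool_rot: [-0.0, 0.222, 0.975, -0.0]
force: [-0.9, -0.5, 1.7]
width: 0.0236
```

Request:
carry_out(deltas=[[[0, 0, 0], 0, 0.1], [[0, 0, 0], 0, 0.1], [[0, 0, 0], 0, 0.1], [[0, 0, 0], 0, 0.1], [[0, 0, 0], 0, 0.1], [[0, 0, 0], 0, 0.1], [[0, 0, 0], 0, 0.1], [[0, 0, 0], 0, 0.1]])

```text
time_s: 7.75
position: [0.4454, 0.1381, 0.1367]
tool_rot: [0.0, 0.222, 0.975, -0.0]
force: [-1.5, -0.4, 2.9]
width: 0.0235
```

Now the knob is held, with a width of 23.5 mm. I'll swing the first half.

Request:
carry_out(deltas=[[[0, 0.012, 0], 3.2, 0.1], [[-0.001, 0.025, 0], 6.4, 0.1], [[-0.003, 0.038, 0], 9.6, 0.1], [[-0.005, 0.05, 0], 12.8, 0.1], [[-0.008, 0.062, 0], 16, 0.1], [[-0.012, 0.074, 0], 19.2, 0.1], [[-0.016, 0.086, 0], 22.4, 0.1], [[-0.021, 0.098, 0], 25.6, 0.1]], force=30)

```text
time_s: 8.42
position: [0.5074, 0.2176, 0.1367]
tool_rot: [0.001, 0.433, 0.901, -0.0]
force: [0.9, -4.4, 3.1]
width: 0.0236
```

Run:
```python
from h import *
s=r.observe(); print(s['time_s'],s['position'],s['tool_rot'],s['width'],s['force'],s['q'])
for n in('scene','side'):
    p=shot(n); print(n,[(t,np.round(d['position'],3).tolist(),round(d['p'],2)) for t in('lens','frame') for d in r.landmark_of(p,t)])
```

```text
8.4167 [0.50738701 0.21761382 0.13669372] [ 5.22565777e-04  4.33183093e-01  9.01305771e-01 -2.05845685e-04] 0.023550809934645867 [ 0.8537771  -4.40617645  3.06189996] [ 2.00328979e-01  4.78183094e-02  1.83802663e+00 -1.00912834e-03
  1.25516342e+00 -4.74111350e-01]
scene [('lens', [0.543, 0.172, 0.156], 0.56), ('frame', [0.331, 0.225, -0.0], 0.87), ('frame', [0.613, 0.202, -0.003], 0.77)]
side [('lens', [0.544, 0.172, 0.151], 0.83), ('frame', [0.613, 0.203, 0.003], 0.83), ('frame', [0.334, 0.227, -0.002], 0.63)]
```

Request:
carry_out(deltas=[[[0, 0.012, 0], 3.2, 0.1], [[-0.001, 0.025, 0], 6.4, 0.1], [[-0.003, 0.038, 0], 9.6, 0.1], [[-0.005, 0.05, 0], 12.8, 0.1], [[-0.008, 0.062, 0], 16, 0.1], [[-0.012, 0.074, 0], 19.2, 0.1], [[-0.016, 0.086, 0], 22.4, 0.1], [[-0.021, 0.098, 0], 25.6, 0.1]])

```text
time_s: 9.38
position: [0.5958, 0.2619, 0.1367]
tool_rot: [-0.0, 0.622, 0.783, -0.001]
force: [-0.8, -2.6, 3.3]
width: 0.0238
```

Request:
carry_out(deltas=[[[0, 0, 0], 0, 0.1], [[0, 0, 0], 0, 0.1], [[0, 0, 0], 0, 0.1], [[0, 0, 0], 0, 0.1], [[0, 0, 0], 0, 0.1], [[0, 0, 0], 0, 0.1], [[0, 0, 0], 0, 0.1], [[0, 0, 0], 0, 0.1]])

```text
time_s: 10.05
position: [0.5959, 0.262, 0.1367]
tool_rot: [0.0, 0.621, 0.784, -0.001]
force: [0.2, -3.8, 4.1]
width: 0.0234
```

```bash
cat > chk.py <<'E'
from h import *
s=r.observe(); print(s['time_s'],s['position'],s['width'],s['force'])
S=np.array([.650,.0425]); k=s['position'][:2]-S; print(np.hypot(*k),np.degrees(np.arctan2(k[1],k[0])))
for n in('scene','side'):
    p=shot(n); print(n,[(t,np.round(d['position'],3).tolist(),round(d['p'],2)) for t in('lens','frame') for d in r.landmark_of(p,t)])
    W=cloud(p).reshape(-1,3)
    for nm,c,rad,z0,z1 in [("lens",(.611,.208),.06,.145,.17),("nut",(.611,.203),.03,.062,.085),("knob",(.597,.261),.03,.17,.21)]:
        X=W[(np.hypot(W[:,0]-c[0],W[:,1]-c[1])<rad)&(W[:,2]>z0)&(W[:,2]<z1)]
        if len(X)>5: print(nm,len(X),((X.min(0)+X.max(0))/2).round(4),circ(X[:,:2]).round(4))
E
python3 chk.py
```

```text
10.05 [0.59590129 0.26196643 0.13670941] 0.023398776124074597 [ 0.1634222  -3.84209388  4.08593341]
0.22603580587754898 103.8474062522621
scene [('lens', [0.609, 0.205, 0.157], 0.55), ('frame', [0.613, 0.202, 0.0], 0.96), ('frame', [0.332, 0.225, -0.005], 0.65)]
lens 1266 [0.6156 0.2083 0.1599] [0.6193 0.2086 0.0318]
nut 32 [0.6109 0.2046 0.0697] [66.3728 43.1173 78.5236]
knob 336 [0.5968 0.2661 0.1901] [0.6012 0.2383 0.0346]
side [('lens', [0.611, 0.208, 0.154], 0.96), ('frame', [0.336, 0.226, 0.0], 0.85)]
lens 793 [0.6067 0.2048 0.1608] [0.6048 0.2036 0.0362]
nut 25 [0.6087 0.2035 0.0695] [-31.0671 -42.9809  53.554 ]
knob 260 [0.5952 0.258  0.1902] [0.5928 0.2768 0.0283]
```

The lens is at about (0.610, 0.207) and the nut at (0.612, 0.203), so they are roughly 5 mm apart. I'll release and lift off.

Request:
carry_out(deltas=[[[0, 0, 0], 0, 0.7], [[0, 0, 0], 0, 0.7], [[0, 0, 0], 0, 0.7], [[0, 0, 0], 0, 0.7], [[0, 0, 0], 0, 0.7], [[0, 0, 0], 0, 0.7], [[0, 0, 0], 0, 0.7], [[0, 0, 0], 0, 0.7]])

```text
time_s: 11.02
position: [0.5962, 0.2626, 0.1365]
tool_rot: [-0.0, 0.621, 0.784, 0.0]
force: [1.0, -0.9, -0.2]
width: 0.0661
```

Request:
carry_out(deltas=[[[0, 0, -0.01], 0, 0.7], [[0, 0, -0.025], 0, 0.7], [[0, 0, -0.04], 0, 0.7], [[0, 0, -0.06], 0, 0.7], [[0, 0, -0.08], 0, 0.7], [[0, 0, -0.1], 0, 0.7], [[0, 0, -0.12], 0, 0.7], [[0, 0, -0.13], 0, 0.7]])

```text
time_s: 11.68
position: [0.5974, 0.2628, 0.2708]
tool_rot: [0.002, 0.621, 0.784, 0.002]
force: [-0.4, 1.2, 1.3]
width: 0.0656
```

```bash
python3 chk.py; python3 -c "
from h import *
a=shot('scene')['image'];b=shot('wrist')['image']
cv2.imwrite('pics/f.png',np.hstack([cv2.resize(a,(400,300)),cv2.resize(b,(400,300))])[...,::-1])"
```

```text
11.6833 [0.59738869 0.26280686 0.27076011] 0.06559386455194859 [-0.42582518  1.19941433  1.29313192]
0.22650179424022573 103.4312040025315
scene [('lens', [0.607, 0.206, 0.154], 0.81), ('frame', [0.612, 0.202, -0.002], 0.78), ('frame', [0.334, 0.226, 0.0], 0.78)]
lens 1448 [0.6097 0.2087 0.1596] [0.6146 0.2091 0.0345]
nut 32 [0.6108 0.2037 0.0699] [33.5461 11.2754 34.7451]
knob 306 [0.5982 0.2613 0.1897] [0.5981 0.2618 0.0096]
side [('lens', [0.609, 0.206, 0.152], 0.76), ('frame', [0.333, 0.225, -0.002], 0.98), ('frame', [0.613, 0.205, -0.004], 0.83)]
lens 791 [0.6074 0.2047 0.1612] [0.6049 0.2036 0.0361]
nut 23 [0.6087 0.2036 0.0709] [-68.7111 -28.9591  75.2026]
knob 180 [0.5945 0.258  0.1899] [0.5952 0.2583 0.0101]
```

View pics/f.png

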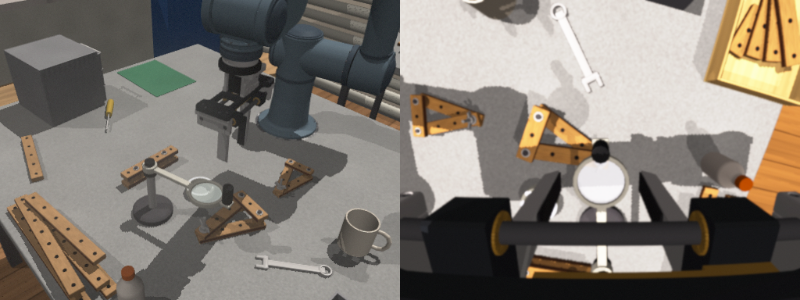

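The lens now stands over the frame's tip, at (205,190) in the scene half. The gripper is clear above it and the frame hasn't moved, so I'm handing in.

```bash
python3 -c "
from workcell import r
print(r.close_job())"
```

```text
the job is handed in; nothing more can be done
None
```

The magnifier's lens now stands over the wing nut of the larger frame, and I've handed the job in at about 12 s of robot time. I gripped the knob, swung the arm about 51° clockwise, let go and lifted clear.

**Last checks**
- **Lens position:** the lens is at about (0.608, 0.206) and the wing nut at about (0.611, 0.203). That puts them roughly 4–6 mm apart, against the 20 mm limit.
- **Frame:** it reads within about 3 mm of where it was at the start, which is no more than measurement noise.
- **At rest and clear:** the lens reading stayed the same within noise after release, though I did not measure the joint's speed. The gripper is open, with its tips well above the knob.

**What disagreed**
- **Reported tool height:** the reported TCP did not match the cameras. All three showed the finger tips about 37 mm higher than reported, so my first grasp closed above the knob without touching anything. I corrected the height from the camera depth, and the second grasp held at 23.5 mm on the 24 mm knob.
- **Between cameras:** the scene and side depth readings differ by about 3–4 mm, so I used values in between.

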